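# Lay out the next combustion sample behind and on the brick

## Task

Lay out the next furnace sample: with the hook, draw the white combustion boat right out of the narrow trough, and only then pick it up and set it on top of the middle of the perforated brick, along the brick's length; put the hook back down on the bench, standing the way it was. Behind the brick (the side away from the robot) stand a straight row parallel to it, on a line 9.5 cm from the brick's centre line: the white jar behind the brick's middle, the tall slim amber bottle 7 cm to the jar's left and the short squat amber bottle 7 cm to its right, as seen from the robot, centre to centre. Leave the empty beaker standing where it is, and do not touch the boat with the fingers while it is in the trough.

Things in the scene. Friction and masses are not known exactly. Their poses are not given: they have to be found in the camera images.
- brick: Flat terracotta brick with three rows of dark hole marks on its flat top, fixed: 80 (x) x 160 (y) x 24 mm high. Origin: centre of the underside. y runs along its length to the robot's left, x points behind it, away from the robot (yaw within 0.25 rad). The row belongs at x = 95 mm, y = +70, 0, -70 mm in its frame.
- trough: Brick-red refractory cooling trough, fixed: two walls 20 mm thick, 34 mm high, and between them a channel 24 mm wide, 130 mm long, with no raised floor (the boat slides on the bench); open on top and at the robot's end, closed at the far end. Origin: on the bench, middle of the open end; x runs into the channel, away from the robot (yaw within 0.25 rad).
- boat: White ceramic combustion boat, an open dish 60 (x) x 16 (y) x 12 mm high, walls 3 mm, about 30 g. Origin: centre of the underside, x along its length. Starts on the bench inside the trough, lengthwise, its centre 35 to 55 mm in from the open end, where the channel is too narrow for fingers.
- hook: Furnace hook, 70 g. Wooden handle block 50 (x) x 18 (y) x 26 mm high, gripped across y from above. Origin: centre of its underside. A 6 mm rod leaves it along +x (away from the robot at the start) at 21 mm height and at x = 115 mm bends down into a 6 mm tip ending level with the underside. Laid back: standing on the handle's underside and the tip, as at the start.
- tall_bottle: Tall slim amber glass bottle with black cap, 36 mm diameter, 88 mm high, closed, about 140 g; its sides are straight up to 49 mm, then narrow. Origin: centre of the underside, z up its axis.
- short_bottle: Short squat amber glass bottle with black cap, 52 mm diameter, 60 mm high, closed, about 90 g; its sides are straight up to 32 mm, then narrow. Origin: centre of the underside, z up its axis.
- white_jar: White plastic jar with white lid, 54 mm diameter, 74 mm high, closed, about 120 g. Origin: centre of the underside, z up its axis.
- beaker: Empty clear glass beaker, 50 mm diameter at the rim, 60 mm high, a loose bystander to be left standing where it is. Origin: centre of the underside.

How it is judged:
On the way:
1. the boat is drawn right out of the trough (x of boat in the frame of trough below -0.02 m and height (world z) of boat below 0.01 m), for 0.2 s.
At the end, for the whole second after the job is handed in: Row upright on the bench at x 95, y +70/0/-70 mm in the brick's frame (tall bottle, jar, short bottle), each within 15 mm in x and y; boat flat on the brick within 15 mm of its middle in x and y and 0.25 rad of its length; hook on the bench, tilt under 0.12 rad; all at rest (x of tall_bottle in the frame of brick between 0.08 and 0.11 m and y of tall_bottle in the frame of brick between 0.055 and 0.085 m and angle between each of tall_bottle, white_jar, short_bottle, boat, hook's own z axis and vertical below 0.12 rad and height (world z) of each of tall_bottle, white_jar, short_bottle below 0.006 m and x of white_jar in the frame of brick between 0.08 and 0.11 m and y of white_jar in the frame of brick between -0.015 and 0.015 m and x of short_bottle in the frame of brick between 0.08 and 0.11 m and y of short_bottle in the frame of brick between -0.085 and -0.055 m and x of boat in the frame of brick between -0.015 and 0.015 m and y of boat in the frame of brick between -0.015 and 0.015 m and z of boat in the frame of brick between 0.02 and 0.029 m and angle between the x axis of boat and the y axis of brick, either way round below 0.25 rad and height (world z) of hook below 0.008 m and linear speed of each of tall_bottle, white_jar, short_bottle, boat, hook below 0.02 m/s and angular speed of each of tall_bottle, white_jar, short_bottle, boat, hook below 0.3 rad/s); the robot touches nothing.
It fails at once if the robot touches the boat while the boat's centre is less than 15 mm outside the trough's open end (it must be drawn out with the hook) (contact force between any of the fingers, the arm and boat above 0.1 N and x of boat in the frame of trough above -0.015 m and z of boat in the frame of trough below 0.02 m and horizontal distance between boat and trough below 0.15 m).
It fails at once if the beaker is moved more than 20 mm or tipped (distance of beaker from where it was at the start of the episode above 0.02 m or angle between beaker's own z axis and vertical above 0.3 rad).
It also fails if it takes over 144 s, if anything falls off the work surface, if the arm or the gripper's body presses on something with over 40 N, if the wrist force passes 120 N, or if a joint passes its speed limit or range.

## Robot

A 6-joint arm with a two-finger parallel gripper is mounted at the origin on the work surface. World frame = base frame: x ahead of the robot, y to its left, z up, the work surface at z = 0. Lengths are in m, angles in rad, forces in N, time in s.
With the tool pointing down it reaches from about 0.35 to 0.85 m from the base axis. Payload 8.1 kg.
Tool frame: the origin (TCP) lies on the mounting face of the last link; the fingertips stand 186 mm ahead of it and the grasp point (between the pads) lies 167 mm ahead of it; z points along the fingers, y is the line along which they close (so a half turn about z gives the same grasp; the last joint's range is limited). The gripper opens to 93 mm and grips with 3 to 60 N. Pads are 15 mm wide; open, the fingers measure 128 mm over their backs; the gripper's body (75 mm by 188 mm) begins 65 mm behind the grasp point.
Start: joints at [1.167, 0.13, 1.488, -0, 1.523, -0.085], TCP at [0.188, 0.57, 0.405] pointing down, gripper open.
Joint ranges: [-2.96, 2.96], [-0.89, 2.26], [0.02, 2.5], [-1.34, 4.48], [0, 2.73], [-2.66, 2.66]. Speed limits (rad/s): [2.39, 2.39, 2.79, 3.14, 3.14, 3.14].

## Interface

Orientations are given as a rotation vector (axis times angle).
In Python, from plant import * gives the robot as it stands. The module is installed in compiled form; this text tells all that it offers.
- The arm moves only by the tool arm_command, never from a script. Its argument "increments" is a list of rows, each a list of 6 numbers: the shift along the tool's x, y, z in units of 0.2 m (1.0 is 0.2 m), then the turn, a rotation vector about the tool's x, y, z in units of pi rad (1.0 is pi rad). A call has exactly 5 rows; each row is the pose to reach, as a shift and turn from the pose commanded when the call began, along the tool's axes at that moment, turning the shorter way round; what a row does not reach only later rows make up. A row lasts 1/8 s, in which the tool goes at most 62.5 mm and 10.7 degrees, less where a joint would pass 70% of its speed; a pose out of reach is approached as far as the arm can. A call with a number of a shift or a turn outside -1 to 1 is refused whole. A call with a gripper value outside its range is refused whole. "fingers" is the closure, from -1 (fully open) to 1 (shut), set as the call begins (left out, the last holds). The fingers move at their own pace and stop on an object; "force" is the grip in N (left out, the last holds). Time passes only in rows, so rows that repeat a pose let the fingers close, or fill a call up. It gives the time, the measured TCP pose, the force, the opening and the grip force at its end, in the units of the state.
- read_state(): the state, without advancing time (a new reading comes with each control period).
- read_camera(name): name is "side" or "top"; returns a dict with "image" (480x640x3 uint8, red, green, blue), "fx", "fy", "cx", "cy" (pixels), "T" (4x4, takes a point from camera to world coordinates). Camera axes: x right, y down, z forward; pixel columns grow to the right and rows downward; lengths in m; the calibration is good to about 2 mm. A picture is of the moment at which its call begins. There is no depth.
- close_job(): hands the job in; it is judged then, once.
The state is a dict: "t": time; "q": joint angles; "dq": joint speeds; "joint_torque": joint torques, N m; "tool_pos": TCP position; "orientation": TCP orientation; "force": force on the tool from outside, world axes, zero at the start; "wrist_torque": the same for the moment, N m; "opening": finger opening in m; "gripper_force": force on a finger pad.
Only numpy, scipy, OpenCV 4.12 (cv2) and the standard library are available. Lean on these libraries where they do the work, as an engineer would, in place of code of your own. Each camera call takes 0.05 s, during which the arm holds its last target. There are 200 camera calls.

## Working session

There is one attempt and no reset: what is moved stays moved. The work goes in short steps, Python scripts to look and compute and a tool call to move; the robot and the scene stay as the last step left them, time stands still between calls to the robot, and variables do not carry over. Pictures are saved under pics/ and viewed, at most 14 in all, crops included, and the job is handed in when it is done.

Besides the shell and the picture viewer there is one more tool, called after "Request:" as name([rows], argument=value, ...), one row to a line, values as JSON. arm_command: Moves the arm, as the interface text tells. Shifts and turns lie within -1 to 1; 1 stands for 0.2 m of shift or pi rad of turn. Its arguments: {"type":"object","properties":{"increments":{"type":"array","items":{"type":"array","items":{"type":"number","minimum":-1,"maximum":1}}},"fingers":{"type":"number"},"force":{"type":"number"}},"required":["increments"]}

```bash
mkdir -p pics; cat > h.py <<'E'
from plant import *
import numpy as np, cv2
from scipy.spatial.transform import Rotation as R
def snap(n,f=None):
    c=read_camera(n)
    if f: cv2.imwrite('pics/'+f,c['image'][:,:,::-1])
    return c
def ray(c,u,v,z):
    T=c['T'];d=T[:3,:3]@np.array([(u-c['cx'])/c['fx'],(v-c['cy'])/c['fy'],1]);o=T[:3,3]
    return o+d*(z-o[2])/d[2]
E
python3 - <<'E'
from h import *
for n in('top','side'):
    c=snap(n,n+'0.png');print(n,c['fx'],c['T'].round(3).tolist())
s=read_state();print(s)
E
```

```text
top 525.9794055588775 [[-0.03, -0.998, 0.053, 0.462], [-1.0, 0.03, 0.007, -0.007], [-0.009, -0.053, -0.999, 1.177], [0.0, 0.0, 0.0, 1.0]]
side 531.1831371740276 [[0.797, -0.441, 0.412, 0.003], [-0.603, -0.577, 0.551, -0.711], [-0.005, -0.688, -0.726, 0.945], [0.0, 0.0, 0.0, 1.0]]
{'t': 0.1, 'q': array([ 1.16655515e+00,  1.31063926e-01,  1.48916674e+00, -1.05202341e-05,
        1.52297231e+00, -8.54449188e-02]), 'dq': array([-0.00134183, -0.00196892, -0.0004232 ,  0.00044581,  0.00112999,
        0.00096575]), 'joint_torque': array([ 1.02408958e-03, -5.61343110e+01, -4.93094730e+01,  7.70687289e-02,
        2.90453970e-02, -1.00595437e-04]), 'tool_pos': array([0.18798089, 0.56957983, 0.40380706]), 'orientation': array([-4.98584849e-01, -3.10139051e+00,  2.45775077e-03]), 'force': array([ 0.67823688, -0.11681699,  0.16805996]), 'wrist_torque': array([0.00253021, 0.03644567, 0.06780884]), 'gripper_force': 0.0, 'opening': 0.09292400971671722}
```

View pics/top0.png

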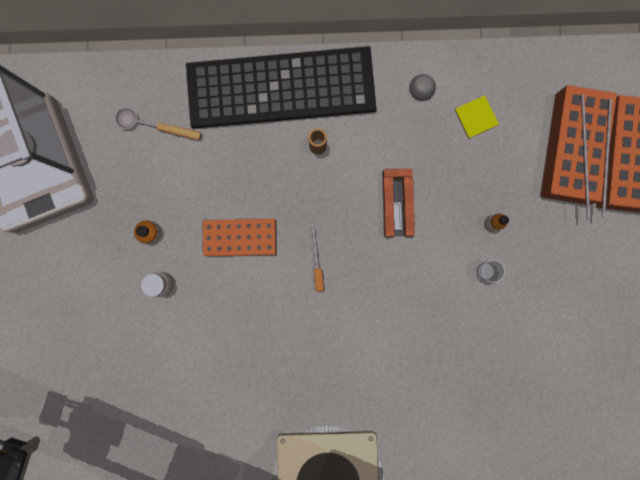

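View pics/side0.png

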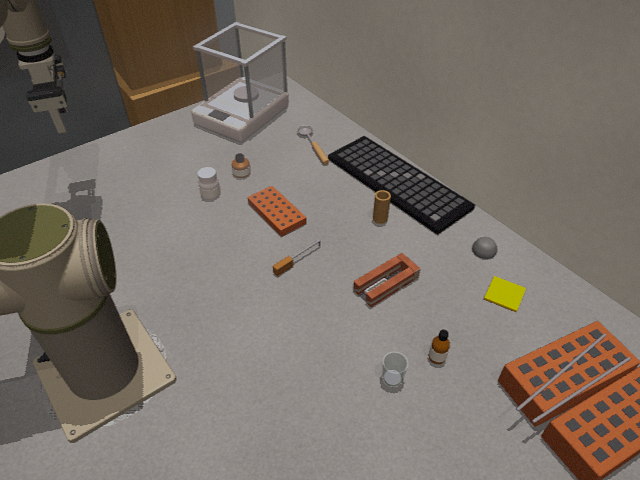

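The top view shows the brick at (239,238), the trough at (399,203) with the boat at (398,215), and the hook with its handle at (319,279) and tip at about (314,228). The short bottle is at (146,232), the jar at (155,285), the tall bottle at (500,222) and the beaker at (490,272). The side view agrees: tall bottle (440,347), short bottle (241,165).

```bash
cat > m.py <<'E'
from h import *
c=snap('top');im=c['image'];hsv=cv2.cvtColor(im,cv2.COLOR_RGB2HSV)
def blob(mask,x0,y0,x1,y1):
    m=np.zeros_like(mask);m[y0:y1,x0:x1]=mask[y0:y1,x0:x1]
    cs,_=cv2.findContours(m,cv2.RETR_EXTERNAL,cv2.CHAIN_APPROX_NONE)
    return max(cs,key=cv2.contourArea)
org=cv2.inRange(hsv,(0,110,60),(14,255,255))
han=cv2.inRange(hsv,(5,110,60),(25,255,255))
for n,m,b,z in(('brick',org,(195,210,285,265),.024),('trough',org,(375,160,425,245),.034),('handle',han,(305,262,330,297),.026)):
    k=blob(m,*b);r=cv2.minAreaRect(k);p=np.array([ray(c,*q,z)[:2] for q in cv2.boxPoints(r)])
    print(n,r,'\n',p.round(4).tolist(),'ctr',p.mean(0).round(4))
v=np.concatenate([im[205:265,135:185],]) 
def crop(n,x0,y0,x1,y1,s): return cv2.resize(im[y0:y1,x0:x1],None,fx=s,fy=s,interpolation=cv2.INTER_CUBIC)
s=8
a=[crop(0,130,212,180,247,s),crop(0,135,265,185,300,s),crop(0,475,205,525,240,s),crop(0,375,200,425,235,s)]
out=np.vstack([np.hstack(a[:2]),np.hstack(a[2:])])
cv2.imwrite('pics/crops.png',out[:,:,::-1])
b=cv2.resize(im[215:300,290:350],None,fx=7,fy=7,interpolation=cv2.INTER_CUBIC)
cv2.imwrite('pics/hook.png',b[:,:,::-1])
E
python3 m.py
```

```text
brick ((239.0, 237.0), (36.0, 72.0), 90.0) 
 [[0.5823, 0.2568], [0.5774, 0.098], [0.4981, 0.1], [0.5029, 0.2582]] ctr [0.5402 0.1782]
trough ((398.3205261230469, 202.2194061279297), (67.11546325683594, 29.473684310913086), 88.36341857910156) 
 [[0.6789, -0.1415], [0.6788, -0.206], [0.5315, -0.2044], [0.5316, -0.1404]] ctr [ 0.6052 -0.1731]
handle ((318.3597717285156, 279.2378234863281), (22.196741104125977, 7.730207443237305), 83.6598129272461) 
 [[0.4658, 0.0168], [0.4672, -0.0001], [0.419, -0.004], [0.4176, 0.0128]] ctr [0.4424 0.0064]
```

View pics/crops.png

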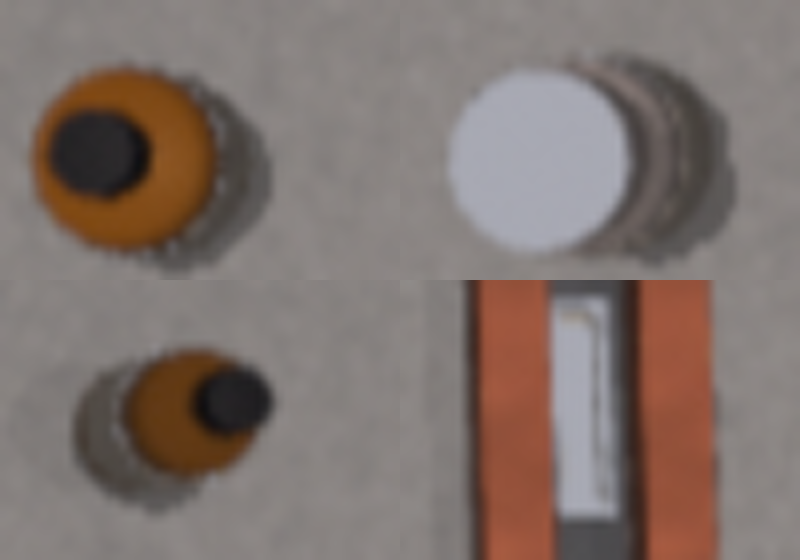

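View pics/hook.png

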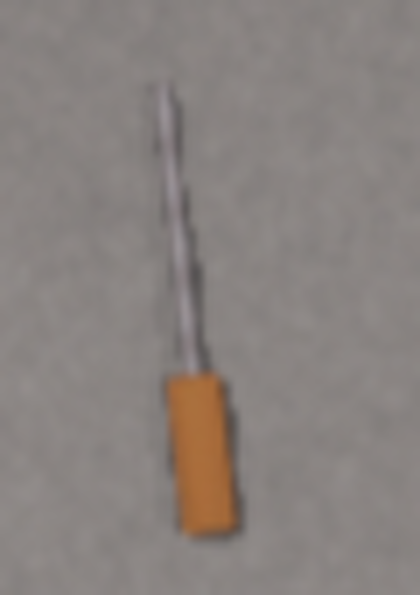

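The crops show the short bottle's cap at (142.5,231.1) and body at (145.6,231.8), the jar lid at (152.5,284.8), and the tall bottle's cap at (504.1,220.0) and body at (499.1,221.5). The boat runs from v≈202 to v≈230 at u≈398. The hook tip is at (313.6,227.5).

```bash
cat > go.py <<'E'
# usage: go.py x y z_grasp phi [x y z phi ...]: numbers for moves, from commanded pose (first: measured)
from h import *
import sys
def inc(p0,phi0,p,phi):
    X=np.array([np.cos(phi0),np.sin(phi0),0]);Y=np.array([np.sin(phi0),-np.cos(phi0),0])
    d=np.array(p)-p0
    return np.round([d@X/.2,d@Y/.2,-d[2]/.2,0,0,-(phi-phi0)/np.pi],3)
E
python3 - <<'E'
from h import *
from go import inc
c=snap('top')
for n,u,v,z in(('short cap',142.5,231.1,.06),('short body',145.6,231.75,.022),('jar',152.5,284.75,.074),('tallcap',504.1,220,.088),('tallbody',499.1,221.5,.03),('boat near',398.2,230,.012),('boat far',397.6,202.1,.012),('hooktip',313.6,227.5,.024),('beaker',490,272,.03)):
    print(n,ray(c,u,v,z)[:2].round(4))
o=np.array([.5402,.1782]);a=-.031
for dx,dy in((97,70),(97,0),(97,-70)):
    print(o+np.array([np.cos(a)*dx-np.sin(a)*dy,np.sin(a)*dx+np.cos(a)*dy])/1000)
s=read_state();R0=R.from_rotvec(s['orientation']).as_matrix();print(R0.round(3),s['tool_pos'],np.arctan2(R0[1,0],R0[0,0]))
E
```

```text
short cap [0.5565 0.3784]
short body [0.5581 0.3847]
jar [0.4419 0.3539]
tallcap [ 0.5545 -0.3826]
tallbody [ 0.5564 -0.3916]
boat near [ 0.5458 -0.1737]
boat far [ 0.608  -0.1747]
hooktip [0.5561 0.0135]
beaker [ 0.4471 -0.3667]
[0.63932305 0.24515985]
[0.6371534  0.17519348]
[0.63498374 0.10522711]
[[-0.95   0.313 -0.   ]
 [ 0.313  0.95  -0.001]
 [ 0.    -0.001 -1.   ]] [0.18798731 0.56964521 0.40408263] 2.822764309970742
```

```bash
cat > nx.py <<'E'
# nx.py x y z phi : increments from the present pose to grasp-point target
from go import *
s=read_state();R0=R.from_rotvec(s['orientation']).as_matrix();p0=s['tool_pos']-[0,0,.167];f0=np.arctan2(R0[1,0],R0[0,0])
a=list(map(float,sys.argv[1:]))
print('t',round(s['t'],2),'at',p0.round(4),round(f0,3),'tilt',R0[:2,2].round(3))
for i in range(0,len(a),4):
    print(inc(p0,f0,a[i:i+3],a[i+3]).tolist());p0=np.array(a[i:i+3]);f0=a[i+3]
E
python3 nx.py .442 .354 .135 1.54
```

```text
t 0.2 at [0.188  0.5696 0.2371] 2.823 tilt [-0.    -0.001]
[-1.544, -0.626, 0.51, 0.0, 0.0, 0.408]
```

Request:
arm_command([
  [-0.25,-0.1,0.0,0,0,0.05],
  [-0.5,-0.2,0.0,0,0,0.1],
  [-0.7,-0.28,0.0,0,0,0.15],
  [-0.8,-0.31,0.0,0,0,0.2],
  [-0.8,-0.31,0.0,0,0,0.2],
], fingers=-1, force=20)

```text
t: 0.82
tool_pos: [0.3216, 0.4599, 0.4046]
orientation: [1.436, 2.794, -0.0]
force: [0.0, 0.0, -0.0]
opening: 0.0927
gripper_force: 0.0
```

```bash
python3 nx.py .442 .354 .135 1.54
```

```text
t 0.82 at [0.3216 0.4599 0.2376] 2.192 tilt [-0. -0.]
[-0.781, 0.181, 0.513, 0.0, 0.0, 0.208]
```

Request:
arm_command([
  [-0.2,0.05,0.1,0,0,0.05],
  [-0.4,0.09,0.25,0,0,0.1],
  [-0.6,0.14,0.4,0,0,0.15],
  [-0.78,0.18,0.51,0,0,0.207],
  [-0.78,0.18,0.51,0,0,0.207],
])

```text
t: 1.45
tool_pos: [0.4409, 0.354, 0.3001]
orientation: [-2.25, -2.191, 0.007]
force: [-1.1, 0.5, -0.2]
opening: 0.0927
gripper_force: 0.0
```

Request:
arm_command([
  [0,0,0.0,0,0,0],
  [0,0,0.15,0,0,0],
  [0,0,0.3,0,0,0],
  [0,0,0.44,0,0,0],
  [0,0,0.44,0,0,0],
])

```text
t: 2.08
tool_pos: [0.4391, 0.3559, 0.2134]
orientation: [-2.246, -2.196, 0.005]
force: [-0.1, 0.3, 0.8]
opening: 0.0928
gripper_force: 0.0
```

```bash
python3 nx.py .442 .354 .047 1.54; python3 -c "
from h import *
c=snap('side');cv2.imwrite('pics/s1.png',cv2.resize(c['image'][100:300,100:350],None,fx=3,fy=3)[:,:,::-1])"
```

```text
t 2.08 at [0.4391 0.3559 0.0464] 1.548 tilt [-0.003 -0.002]
[-0.009, 0.015, -0.003, 0.0, 0.0, 0.003]
```

View pics/s1.png

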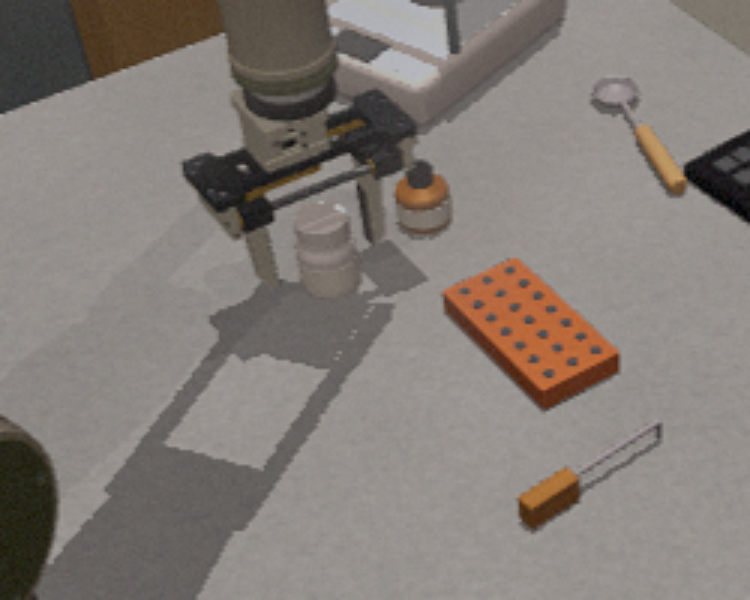

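The jar stands centrally between the open fingers (crop around (328,250)), and the short bottle at (423,200) is clear. Next I grip and lift.

Request:
arm_command([
  [0,0,0,0,0,0],
  [0,0,0,0,0,0],
  [0,0,0,0,0,0],
  [0,0,0,0,0,0],
  [0,0,0,0,0,0],
], fingers=1, force=20)

```text
t: 2.75
tool_pos: [0.4412, 0.3552, 0.2152]
orientation: [2.251, 2.191, 0.001]
force: [0.8, -0.5, 2.4]
opening: 0.0533
gripper_force: 20.0
```

Request:
arm_command([
  [0,0,-0.1,0,0,0],
  [0,0,-0.2,0,0,0],
  [0,0,-0.35,0,0,0],
  [0,0,-0.5,0,0,0],
  [0,0,-0.5,0,0,0],
])

```text
t: 3.38
tool_pos: [0.442, 0.3559, 0.3193]
orientation: [2.25, 2.191, 0.012]
force: [0.3, 0.4, -1.2]
opening: 0.0529
gripper_force: 20.0
```

```bash
python3 nx.py .637 .175 .147 1.54
```

```text
t 3.38 at [0.442  0.3559 0.1523] 1.544 tilt [0.006 0.004]
[-0.879, 0.999, 0.026, 0.0, 0.0, 0.001]
```

Request:
arm_command([
  [-0.15,0.17,0,0,0,0],
  [-0.37,0.42,0,0,0,0],
  [-0.6,0.68,0,0,0,0],
  [-0.8,0.9,0,0,0,0],
  [-0.88,1.0,0.02,0,0,0],
])

```text
t: 4.0
tool_pos: [0.6377, 0.1711, 0.3098]
orientation: [2.253, 2.189, -0.001]
force: [0.5, 1.3, -2.3]
opening: 0.0532
gripper_force: 20.0
```

Request:
arm_command([
  [0,0,0,0,0,0],
  [0,0,0.1,0,0,0],
  [0,0,0.2,0,0,0],
  [0,0,0.3,0,0,0],
  [0,0,0.3,0,0,0],
])

```text
t: 4.62
tool_pos: [0.6344, 0.1742, 0.2471]
orientation: [-2.248, -2.191, 0.007]
force: [-0.2, -0.6, -1.1]
opening: 0.0533
gripper_force: 20.0
```

```bash
python3 nx.py .637 .175 .048 1.54
```

```text
t 4.62 at [0.6344 0.1742 0.0801] 1.545 tilt [-0.006 -0.001]
[0.004, 0.013, 0.161, 0.0, 0.0, 0.002]
```

Request:
arm_command([
  [0.0,0.01,0.06,0,0,0],
  [0,0.01,0.12,0,0,0],
  [0,0.01,0.16,0,0,0],
  [0,0.01,0.16,0,0,0],
  [0,0.01,0.16,0,0,0],
])

```text
t: 5.25
tool_pos: [0.6383, 0.1738, 0.2191]
orientation: [2.251, 2.191, 0.001]
force: [1.3, 0.3, -1.4]
opening: 0.0531
gripper_force: 20.0
```

Request:
arm_command([
  [0,0,0,0,0,0],
  [0,0,0,0,0,0],
  [0,0,0,0,0,0],
  [0,0,0,0,0,0],
  [0,0,0,0,0,0],
], fingers=-0.42)

```text
t: 5.88
tool_pos: [0.6381, 0.1738, 0.2187]
orientation: [-2.251, -2.192, 0.0]
force: [0.3, 0.3, -1.2]
opening: 0.0659
gripper_force: 0.0
```

Request:
arm_command([
  [0,0,-0.1,0,0,0],
  [0,0,-0.25,0,0,0],
  [0,0,-0.4,0,0,0],
  [0,0,-0.5,0,0,0],
  [0,0,-0.5,0,0,0],
])

```text
t: 6.5
tool_pos: [0.6389, 0.174, 0.3218]
orientation: [2.249, 2.19, 0.006]
force: [-0.3, 0.5, -0.5]
opening: 0.066
gripper_force: 0.0
```

```bash
python3 nx.py .557 .380 .13 1.54
```

```text
t 6.5 at [0.6389 0.174  0.1548] 1.544 tilt [0.005 0.001]
[1.019, -0.437, 0.124, 0.0, 0.0, 0.001]
```

Request:
arm_command([
  [0.2,-0.09,0,0,0,0],
  [0.45,-0.2,0.05,0,0,0],
  [0.7,-0.3,0.1,0,0,0],
  [0.9,-0.4,0.12,0,0,0],
  [1.0,-0.437,0.12,0,0,0],
], fingers=-1)

```text
t: 7.12
tool_pos: [0.5542, 0.3778, 0.2925]
orientation: [-2.248, -2.193, 0.005]
force: [0.3, -0.0, 0.2]
opening: 0.093
gripper_force: 0.0
```

Request:
arm_command([
  [0.02,0,0,0,0,0],
  [0.02,0,0.1,0,0,0],
  [0.02,0,0.25,0,0,0],
  [0.02,0,0.35,0,0,0],
  [0.02,0,0.35,0,0,0],
])

```text
t: 7.75
tool_pos: [0.5556, 0.3784, 0.2214]
orientation: [-2.252, -2.189, 0.008]
force: [-0.9, -1.1, -0.3]
opening: 0.093
gripper_force: 0.0
```

```bash
python3 nx.py .557 .380 .024 1.54;python3 -c "
from h import *
c=snap('side');cv2.imwrite('pics/s2.png',cv2.resize(c['image'][100:300,150:400],None,fx=3,fy=3)[:,:,::-1])"
```

```text
t 7.75 at [0.5556 0.3784 0.0544] 1.543 tilt [-0.004 -0.003]
[0.008, 0.007, 0.152, 0.0, 0.0, 0.001]
```

View pics/s2.png

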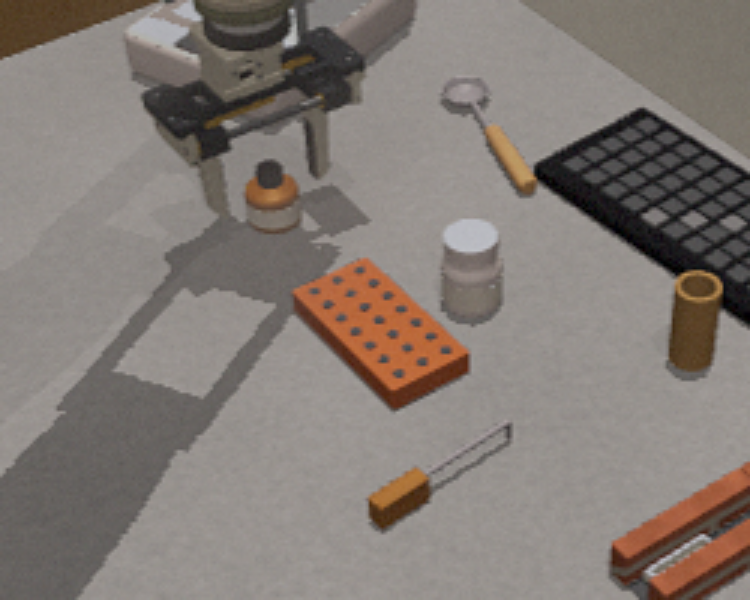

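The jar stands upright behind the brick (crop (470,270)), and the short bottle (272,200) is between the fingers. Next I descend, grip and lift.

Request:
arm_command([
  [0,0,0.05,0,0,0],
  [0,0,0.1,0,0,0],
  [0,0,0.145,0,0,0],
  [0,0,0.145,0,0,0],
  [0,0,0.145,0,0,0],
])

```text
t: 8.43
tool_pos: [0.5562, 0.3802, 0.1959]
orientation: [2.251, 2.192, 0.0]
force: [0.9, -0.8, 0.1]
opening: 0.093
gripper_force: 0.0
```

Request:
arm_command([
  [0,0,0,0,0,0],
  [0,0,0,0,0,0],
  [0,0,0,0,0,0],
  [0,0,0,0,0,0],
  [0,0,0,0,0,0],
], fingers=1, force=20)

```text
t: 9.05
tool_pos: [0.5563, 0.3801, 0.1958]
orientation: [2.251, 2.192, 0.0]
force: [0.9, 0.3, 0.3]
opening: 0.0512
gripper_force: 20.0
```

Request:
arm_command([
  [0,0,-0.1,0,0,0],
  [0,0,-0.25,0,0,0],
  [0,0,-0.4,0,0,0],
  [0,0,-0.55,0,0,0],
  [0,0,-0.55,0,0,0],
])

```text
t: 9.68
tool_pos: [0.5573, 0.3808, 0.3107]
orientation: [2.249, 2.19, 0.011]
force: [0.4, -0.5, -0.5]
opening: 0.0513
gripper_force: 20.0
```

```bash
python3 nx.py .635 .105 .13 1.54
```

```text
t 9.68 at [0.5573 0.3808 0.1437] 1.544 tilt [0.007 0.004]
[-1.368, 0.425, 0.069, 0.0, 0.0, 0.001]
```

Request:
arm_command([
  [-0.15,0.05,0,0,0,0],
  [-0.35,0.11,0,0,0,0],
  [-0.55,0.17,0,0,0,0],
  [-0.75,0.23,0,0,0,0],
  [-0.95,0.29,0,0,0,0],
])

```text
t: 10.3
tool_pos: [0.6088, 0.1872, 0.3043]
orientation: [-2.25, -2.191, 0.003]
force: [-0.1, -0.9, -0.4]
opening: 0.0515
gripper_force: 20.0
```

Request:
arm_command([
  [-0.2,0.06,0,0,0,0],
  [-0.35,0.11,0,0,0,0],
  [-0.41,0.13,0,0,0,0],
  [-0.41,0.13,0.06,0,0,0],
  [-0.41,0.13,0.1,0,0,0],
])

```text
t: 10.92
tool_pos: [0.6322, 0.1071, 0.284]
orientation: [-2.249, -2.192, 0.002]
force: [-0.3, 0.3, -0.5]
opening: 0.0511
gripper_force: 20.0
```

```bash
python3 nx.py .636 .104 .0285 1.54
```

```text
t 10.93 at [0.6322 0.1071 0.117 ] 1.545 tilt [-0.002  0.   ]
[-0.015, 0.019, 0.442, 0.0, 0.0, 0.002]
```

Request:
arm_command([
  [-0.015,0.015,0.1,0,0,0],
  [-0.015,0.015,0.2,0,0,0],
  [-0.015,0.015,0.3,0,0,0],
  [-0.015,0.015,0.38,0,0,0],
  [-0.015,0.015,0.38,0,0,0],
])

```text
t: 11.55
tool_pos: [0.6349, 0.1028, 0.2074]
orientation: [-2.249, -2.19, 0.004]
force: [0.3, 0.3, -0.9]
opening: 0.0516
gripper_force: 20.0
```

Request:
arm_command([
  [0,0,0,0,0,0],
  [0,0,0.02,0,0,0],
  [0,0,0.02,0,0,0],
  [0,0,0.02,0,0,0],
  [0,0,0.02,0,0,0],
])

```text
t: 12.18
tool_pos: [0.6359, 0.1029, 0.206]
orientation: [2.251, 2.191, 0.0]
force: [0.5, 0.4, -0.5]
opening: 0.0515
gripper_force: 20.0
```

```bash
python3 nx.py .636 .104 .0285 1.54
```

```text
t 12.18 at [0.6359 0.1029 0.039 ] 1.544 tilt [0. 0.]
[0.006, 0.0, 0.052, 0.0, 0.0, 0.001]
```

Lower the last 10 mm, open partly, and rise.

Request:
arm_command([
  [0.005,0,0.02,0,0,0],
  [0.005,0,0.04,0,0,0],
  [0.005,0,0.05,0,0,0],
  [0.005,0,0.05,0,0,0],
  [0.005,0,0.05,0,0,0],
])

```text
t: 12.8
tool_pos: [0.6358, 0.1039, 0.1958]
orientation: [-2.251, -2.192, 0.0]
force: [-2.0, -0.4, 1.2]
opening: 0.0518
gripper_force: 20.0
```

Request:
arm_command([
  [0,0,0,0,0,0],
  [0,0,0,0,0,0],
  [0,0,0,0,0,0],
  [0,0,0,0,0,0],
  [0,0,0,0,0,0],
], fingers=-0.35)

```text
t: 13.42
tool_pos: [0.6358, 0.1039, 0.1957]
orientation: [-2.251, -2.192, 0.0]
force: [0.0, -1.0, 0.1]
opening: 0.0628
gripper_force: 0.0
```

Request:
arm_command([
  [0,0,-0.1,0,0,0],
  [0,0,-0.25,0,0,0],
  [0,0,-0.45,0,0,0],
  [0,0,-0.6,0,0,0],
  [0,0,-0.6,0,0,0],
])

```text
t: 14.05
tool_pos: [0.6372, 0.104, 0.3212]
orientation: [2.247, 2.188, 0.01]
force: [0.0, -0.4, 1.0]
opening: 0.0628
gripper_force: 0.0
```

```bash
python3 nx.py .60 -.14 .15 1.54 .555 -.385 .13 1.54
```

```text
t 14.05 at [0.6372 0.104  0.1542] 1.544 tilt [0.008 0.001]
[-1.225, -0.153, 0.021, 0.0, 0.0, 0.001]
[-1.231, -0.187, 0.1, 0.0, 0.0, -0.0]
```

Request:
arm_command([
  [-0.25,-0.03,0,0,0,0],
  [-0.5,-0.06,0,0,0,0],
  [-0.75,-0.1,0,0,0,0],
  [-1,-0.13,0,0,0,0],
  [-1,-0.13,0,0,0,0],
], fingers=-0.6)

```text
t: 14.68
tool_pos: [0.6036, -0.0986, 0.315]
orientation: [-2.255, -2.186, 0.002]
force: [-0.9, 0.8, 0.4]
opening: 0.0745
gripper_force: 0.0
```

Request:
arm_command([
  [-0.25,-0.03,0,0,0,0],
  [-0.5,-0.06,0,0,0,0],
  [-0.75,-0.1,0,0,0,0],
  [-1,-0.13,0,0,0,0],
  [-1,-0.13,0,0,0,0],
])

```text
t: 15.3
tool_pos: [0.5725, -0.2969, 0.315]
orientation: [-2.254, -2.187, 0.001]
force: [-0.3, 0.7, -0.7]
opening: 0.0745
gripper_force: 0.0
```

Request:
arm_command([
  [-0.2,-0.05,0,0,0,0],
  [-0.4,-0.08,0,0,0,0],
  [-0.456,-0.08,0,0,0,0],
  [-0.456,-0.08,0,0,0,0],
  [-0.456,-0.08,0,0,0,0],
])

```text
t: 15.92
tool_pos: [0.5555, -0.3836, 0.3154]
orientation: [-2.249, -2.193, -0.001]
force: [0.3, -0.1, -0.3]
opening: 0.0744
gripper_force: 0.0
```

```bash
python3 nx.py .555 -.386 .04 1.54;python3 -c "
from h import *
c=snap('side');cv2.imwrite('pics/s3.png',c['image'][:,:,::-1])"
```

```text
t 15.93 at [ 0.5555 -0.3836  0.1484] 1.546 tilt [-0.     0.001]
[-0.012, -0.002, 0.542, 0.0, 0.0, 0.002]
```

View pics/s3.png

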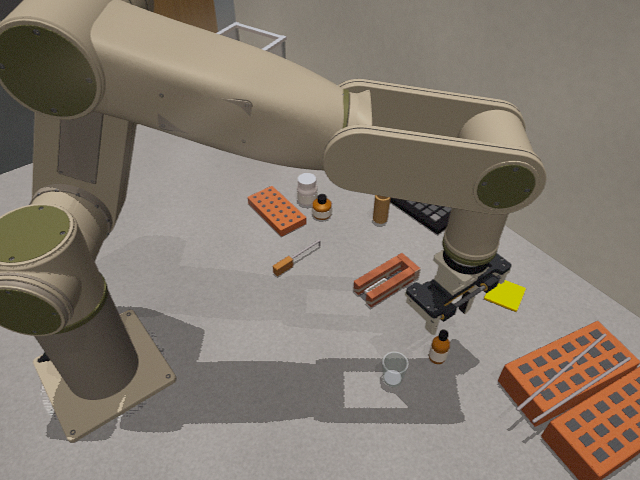

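The jar and short bottle stand behind the brick, and the gripper hovers above the tall bottle (440,347), clear of the beaker (395,370).

Request:
arm_command([
  [-0.01,0,0.15,0,0,0],
  [-0.01,0,0.3,0,0,0],
  [-0.01,0,0.42,0,0,0],
  [-0.01,0,0.53,0,0,0],
  [-0.01,0,0.53,0,0,0],
])

```text
t: 16.6
tool_pos: [0.5542, -0.3861, 0.2073]
orientation: [-2.247, -2.19, 0.001]
force: [-0.7, 0.2, -0.4]
opening: 0.0744
gripper_force: 0.0
```

Request:
arm_command([
  [0,0,0.04,0,0,0],
  [0,0,0.04,0,0,0],
  [0,0,0.04,0,0,0],
  [0,0,0.04,0,0,0],
  [0,0,0.04,0,0,0],
], fingers=1, force=20)

```text
t: 17.23
tool_pos: [0.555, -0.3876, 0.2024]
orientation: [2.25, 2.191, 0.0]
force: [0.9, -0.5, 1.1]
opening: 0.0353
gripper_force: 20.0
```

```bash
python3 nx.py .555 -.386 .14 1.54
```

```text
t 17.23 at [ 0.555  -0.3876  0.0354] 1.544 tilt [ 0.001 -0.001]
[0.008, -0.0, -0.523, 0.0, 0.0, 0.001]
```

Request:
arm_command([
  [0,0,-0.1,0,0,0],
  [0,0,-0.25,0,0,0],
  [0,0,-0.4,0,0,0],
  [0,0,-0.55,0,0,0],
  [0,0,-0.6,0,0,0],
])

```text
t: 17.85
tool_pos: [0.5553, -0.3878, 0.3257]
orientation: [2.247, 2.188, 0.001]
force: [0.3, 0.5, -0.9]
opening: 0.0355
gripper_force: 20.0
```

Request:
arm_command([
  [0.1,0.01,0,0,0,0],
  [0.3,0.03,0,0,0,0],
  [0.5,0.05,0,0,0,0],
  [0.75,0.08,0,0,0,0],
  [1,0.1,0,0,0,0],
])

```text
t: 18.48
tool_pos: [0.5793, -0.185, 0.3195]
orientation: [-2.248, -2.19, 0.001]
force: [-0.7, 0.1, -0.6]
opening: 0.0357
gripper_force: 20.0
```

Request:
arm_command([
  [0.2,0.02,0,0,0,0],
  [0.4,0.04,0,0,0,0],
  [0.6,0.06,0,0,0,0],
  [0.8,0.08,0,0,0,0],
  [1,0.1,0,0,0,0],
])

```text
t: 19.1
tool_pos: [0.6042, 0.014, 0.3196]
orientation: [-2.248, -2.19, 0.003]
force: [0.4, -0.5, -0.8]
opening: 0.0356
gripper_force: 20.0
```

Request:
arm_command([
  [0.2,0.02,0,0,0,0],
  [0.4,0.04,0,0,0,0],
  [0.6,0.06,0,0,0,0],
  [0.8,0.08,0,0,0,0],
  [0.95,0.1,0,0,0,0],
])

```text
t: 19.73
tool_pos: [0.6288, 0.2036, 0.3194]
orientation: [-2.247, -2.192, 0.004]
force: [-0.1, -0.2, -1.2]
opening: 0.0356
gripper_force: 20.0
```

Request:
arm_command([
  [0.1,0,0,0,0,0],
  [0.2,0.02,0,0,0,0],
  [0.2,0.02,0,0,0,0],
  [0.2,0.02,0,0,0,0],
  [0.2,0.02,0,0,0,0],
])

```text
t: 20.35
tool_pos: [0.6356, 0.2397, 0.3218]
orientation: [2.252, 2.19, -0.0]
force: [-0.8, -0.4, -1.6]
opening: 0.0355
gripper_force: 20.0
```

```bash
python3 nx.py .639 .246 .036 1.54
```

```text
t 20.35 at [0.6356 0.2397 0.1548] 1.543 tilt [-0. -0.]
[0.032, 0.016, 0.594, 0.0, 0.0, 0.001]
```

Request:
arm_command([
  [0.03,0.015,0.1,0,0,0],
  [0.03,0.015,0.25,0,0,0],
  [0.03,0.015,0.4,0,0,0],
  [0.03,0.015,0.5,0,0,0],
  [0.03,0.015,0.55,0,0,0],
])

```text
t: 20.98
tool_pos: [0.6381, 0.2464, 0.2094]
orientation: [-2.25, -2.191, 0.004]
force: [0.0, -0.1, -1.5]
opening: 0.0355
gripper_force: 20.0
```

Request:
arm_command([
  [0,0,0.01,0,0,0],
  [0,0,0.03,0,0,0],
  [0,0,0.043,0,0,0],
  [0,0,0.043,0,0,0],
  [0,0,0.043,0,0,0],
])

```text
t: 21.6
tool_pos: [0.6388, 0.2467, 0.2036]
orientation: [2.251, 2.191, 0.001]
force: [-0.2, -0.2, -1.6]
opening: 0.0355
gripper_force: 20.0
```

```bash
python3 nx.py .639 .246 .036 1.54
```

```text
t 21.6 at [0.6388 0.2467 0.0366] 1.544 tilt [0.001 0.   ]
[-0.003, 0.001, 0.003, 0.0, 0.0, 0.001]
```

Request:
arm_command([
  [0,0,0.005,0,0,0],
  [0,0,0.005,0,0,0],
  [0,0,0.005,0,0,0],
  [0,0,0.005,0,0,0],
  [0,0,0.005,0,0,0],
], fingers=-0.2)

```text
t: 22.22
tool_pos: [0.6387, 0.2467, 0.2022]
orientation: [2.251, 2.192, 0.0]
force: [0.4, 0.9, 0.3]
opening: 0.0555
gripper_force: 0.0
```

Request:
arm_command([
  [0,0,-0.15,0,0,0],
  [0,0,-0.35,0,0,0],
  [0,0,-0.55,0,0,0],
  [0,0,-0.6,0,0,0],
  [0,0,-0.6,0,0,0],
])

```text
t: 22.85
tool_pos: [0.6388, 0.2467, 0.3225]
orientation: [2.25, 2.191, 0.002]
force: [-0.3, 0.1, 0.3]
opening: 0.0552
gripper_force: 0.0
```

```bash
python3 nx.py .443 .0065 .10 .067
```

```text
t 22.85 at [0.6388 0.2467 0.1555] 1.544 tilt [0.001 0.   ]
[-1.227, -0.947, 0.277, 0.0, 0.0, 0.47]
```

Request:
arm_command([
  [-0.12,-0.1,0,0,0,0.05],
  [-0.25,-0.2,0,0,0,0.1],
  [-0.37,-0.3,0,0,0,0.15],
  [-0.5,-0.38,0,0,0,0.2],
  [-0.61,-0.47,0,0,0,0.24],
])

```text
t: 23.48
tool_pos: [0.54, 0.1262, 0.3193]
orientation: [-2.902, -1.202, 0.006]
force: [-0.2, 0.2, 0.6]
opening: 0.056
gripper_force: 0.0
```

```bash
python3 nx.py .443 .0065 .10 .067
```

```text
t 23.48 at [0.54   0.1262 0.1523] 0.785 tilt [-0.004 -0.001]
[-0.766, 0.08, 0.262, 0.0, 0.0, 0.229]
```

Request:
arm_command([
  [-0.2,0.02,0,0,0,0.05],
  [-0.4,0.04,0,0,0,0.1],
  [-0.6,0.06,0.1,0,0,0.17],
  [-0.766,0.08,0.2,0,0,0.226],
  [-0.766,0.08,0.2,0,0,0.226],
])

```text
t: 24.1
tool_pos: [0.4423, 0.0061, 0.2781]
orientation: [-3.139, -0.12, 0.011]
force: [-0.4, 0.3, -0.1]
opening: 0.0557
gripper_force: 0.0
```

Request:
arm_command([
  [0,0,0,0,0,0],
  [0,0,0.05,0,0,0],
  [0,0,0.1,0,0,0],
  [0,0,0.1,0,0,0],
  [0,0,0.1,0,0,0],
])

```text
t: 24.72
tool_pos: [0.4451, 0.0073, 0.2621]
orientation: [-3.139, -0.127, 0.0]
force: [-0.9, -0.5, 1.1]
opening: 0.0556
gripper_force: 0.0
```

```bash
python3 nx.py .443 .0065 .024 .067;python3 -c "
from h import *
c=snap('side');cv2.imwrite('pics/s4.png',cv2.resize(c['image'][150:350,200:450],None,fx=3,fy=3)[:,:,::-1])"
```

```text
t 24.73 at [0.4451 0.0073 0.0951] 0.081 tilt [-0.  0.]
[-0.011, 0.003, 0.355, 0.0, 0.0, 0.004]
```

View pics/s4.png

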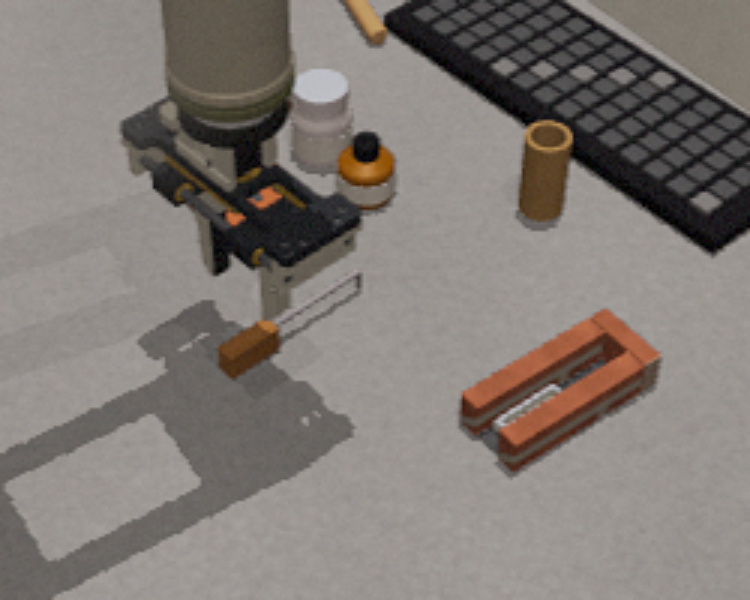

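The gripper is above the hook handle (250,350), and the rod points to the tip at (358,283). The boat in the trough is at about (530,408). Descend and grip.

Request:
arm_command([
  [-0.01,0,0.1,0,0,0.004],
  [-0.01,0,0.2,0,0,0.004],
  [-0.01,0,0.3,0,0,0.004],
  [-0.01,0,0.35,0,0,0.004],
  [-0.01,0,0.35,0,0,0.004],
])

```text
t: 25.4
tool_pos: [0.4428, 0.0069, 0.1918]
orientation: [-3.14, -0.106, 0.002]
force: [-0.1, -0.5, 0.9]
opening: 0.0558
gripper_force: 0.0
```

Request:
arm_command([
  [0,0,0,0,0,0],
  [0,0,0,0,0,0],
  [0,0,0,0,0,0],
  [0,0,0,0,0,0],
  [0,0,0,0,0,0],
], fingers=1, force=30)

```text
t: 26.02
tool_pos: [0.4431, 0.0069, 0.1923]
orientation: [3.14, 0.106, 0.0]
force: [-0.7, -0.3, 2.2]
opening: 0.0177
gripper_force: 30.0
```

Request:
arm_command([
  [0,0,-0.1,0,0,0],
  [0,0,-0.2,0,0,0],
  [0,0,-0.35,0,0,0],
  [0,0,-0.4,0,0,0],
  [0,0,-0.4,0,0,0],
])

```text
t: 26.65
tool_pos: [0.4432, 0.0069, 0.2724]
orientation: [3.14, 0.106, 0.002]
force: [-0.4, 0.2, -1.0]
opening: 0.0178
gripper_force: 30.0
```

```bash
python3 nx.py .443 .0065 .024 .067;python3 -c "
from h import *
c=snap('top');cv2.imwrite('pics/t4.png',cv2.resize(c['image'][150:300,250:450],None,fx=4,fy=4,interpolation=2)[:,:,::-1])"
```

```text
t 26.65 at [0.4432 0.0069 0.1054] 0.068 tilt [ 0.001 -0.   ]
[-0.001, 0.002, 0.407, 0.0, 0.0, 0.0]
```

View pics/t4.png

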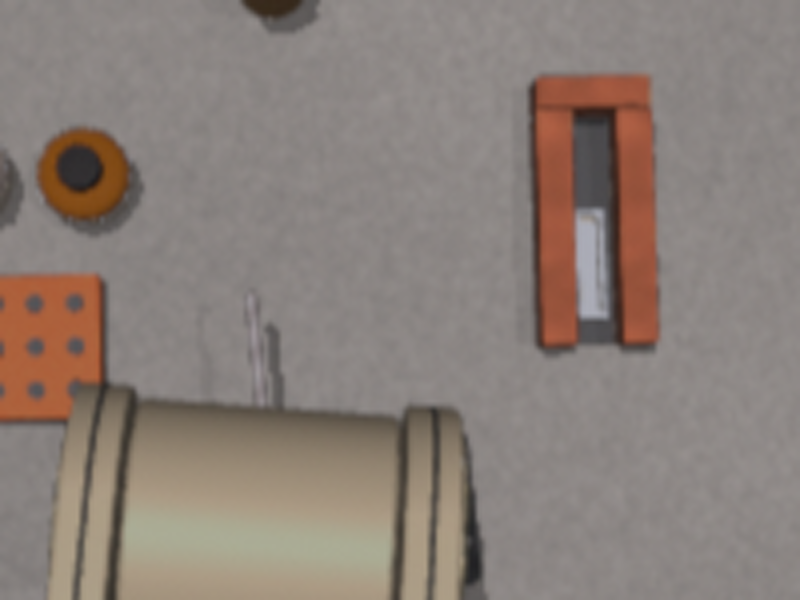

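The tip is at crop (252,295). The trough's inner edges run from (574,110) to (577,343) and from (613,110) to (621,343), and the boat spans rows 208–320. The short bottle stands behind the brick.

```bash
python3 - <<'E'
from h import *
c=snap('top')
P=lambda a,b,z:ray(c,250+(a+.5)/4-.5,150+(b+.5)/4-.5,z)[:2].round(4)
print('tip',P(252,293,.105))
for n,q in dict(LoF=(536,110),LoN=(541,343),LiF=(574,110),LiN=(577,343),RiF=(613,110),RiN=(621,343),RoF=(650,110),RoN=(657,343)).items(): print(n,P(*q,.034))
for n,q in dict(bfar=(592,208),bnear=(594,320)).items(): print(n,P(*q,.012))
for n,q in dict(bl=(579,270),br=(606,270)).items(): print(n,P(*q,.012))
E
```

```text
tip [0.559  0.0138]
LoF [ 0.6611 -0.143 ]
LoN [ 0.5334 -0.1412]
LiF [ 0.6605 -0.1638]
LiN [ 0.5328 -0.1607]
RiF [ 0.6598 -0.1851]
RiN [ 0.5321 -0.1846]
RoF [ 0.6592 -0.2053]
RoN [ 0.5315 -0.2041]
bfar [ 0.6091 -0.1748]
bnear [ 0.5466 -0.1735]
bl [ 0.5747 -0.1663]
br [ 0.5743 -0.1812]
```

```bash
python3 nx.py .504 -.1723 .104 -.012
```

```text
t 26.75 at [0.4426 0.007  0.104 ] 0.068 tilt [-0.002  0.   ]
[0.246, 0.915, -0.0, 0.0, 0.0, 0.025]
```

Request:
arm_command([
  [0.05,0.18,0,0,0,0.005],
  [0.1,0.38,0,0,0,0.01],
  [0.16,0.6,0,0,0,0.015],
  [0.22,0.8,0,0,0,0.02],
  [0.246,0.915,0,0,0,0.025],
])

```text
t: 27.38
tool_pos: [0.5044, -0.1738, 0.2706]
orientation: [-3.141, 0.02, 0.003]
force: [0.5, 0.6, 0.5]
opening: 0.0179
gripper_force: 30.0
```

Request:
arm_command([
  [0,0,0,0,0,0],
  [0,0,0,0,0,0],
  [0,0,0.07,0,0,0],
  [0,0,0.14,0,0,0],
  [0,0,0.14,0,0,0],
])

```text
t: 28.0
tool_pos: [0.5035, -0.1714, 0.2419]
orientation: [-3.14, 0.016, 0.006]
force: [-0.3, 0.4, -0.5]
opening: 0.0175
gripper_force: 30.0
```

```bash
python3 nx.py .504 -.1723 .0265 -.012;python3 -c "
from h import *
c=snap('top');a=cv2.resize(c['image'][160:260,360:440],None,fx=5,fy=5,interpolation=2)
c=snap('side');b=cv2.resize(c['image'][230:330,330:450],None,fx=5,fy=5,interpolation=2)[:,:400]
cv2.imwrite('pics/t5.png',np.hstack([a,b])[:,:,::-1])"
```

```text
t 28.0 at [ 0.5035 -0.1714  0.0749] -0.01 tilt [-0.004  0.002]
[0.003, 0.004, 0.242, 0.0, 0.0, 0.001]
```

View pics/t5.png

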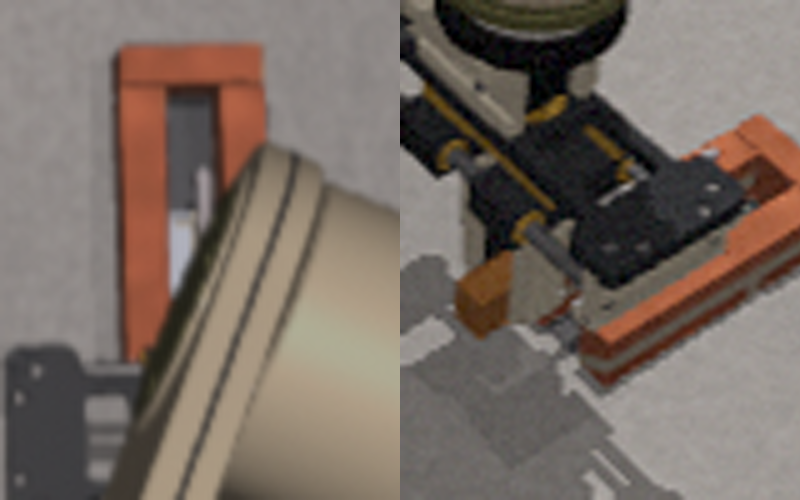

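The rod's front end shows at top crop (204,168), just beyond the boat's far edge (row 210) and within the channel. The position is checked next.

```bash
python3 - <<'E'
from h import *
c=snap('top')
P=lambda a,b,z:ray(c,360+(a+.5)/5-.5,160+(b+.5)/5-.5,z)[:2].round(4)
print(P(204,168,.074),P(182,210,.012))
E
python3 nx.py .504 -.1723 .0265 -.012
```

```text
[ 0.6189 -0.1724] [ 0.6093 -0.1712]
t 28.15 at [ 0.5045 -0.1722  0.0772] -0.011 tilt [-0. -0.]
[-0.003, 0.0, 0.253, 0.0, 0.0, 0.0]
```

Request:
arm_command([
  [0.01,0.004,0,0,0,0],
  [0.01,0.004,0.04,0,0,0],
  [0.01,0.004,0.08,0,0,0],
  [0.01,0.004,0.12,0,0,0],
  [0.01,0.004,0.12,0,0,0],
])

```text
t: 28.78
tool_pos: [0.5059, -0.1729, 0.2188]
orientation: [-3.141, 0.017, 0.003]
force: [-0.0, -0.2, -1.3]
opening: 0.0176
gripper_force: 30.0
```

Request:
arm_command([
  [0,0,0.03,0,0,0],
  [0,0,0.06,0,0,0],
  [0,0,0.09,0,0,0],
  [0,0,0.12,0,0,0],
  [0,0,0.125,0,0,0],
])

```text
t: 29.4
tool_pos: [0.5062, -0.173, 0.1944]
orientation: [-3.141, 0.017, 0.002]
force: [-0.5, 0.0, -0.4]
opening: 0.0173
gripper_force: 30.0
```

```bash
python3 nx.py .40 -.1711 .0265 -.012;python3 -c "
from h import *
c=snap('top');a=cv2.resize(c['image'][160:260,360:440],None,fx=5,fy=5,interpolation=2)
c=snap('side');b=cv2.resize(c['image'][230:330,350:450],None,fx=5,fy=5,interpolation=2)[:,:400]
cv2.imwrite('pics/t6.png',np.hstack([a,b])[:,:,::-1])"
```

```text
t 29.4 at [ 0.5062 -0.173   0.0274] -0.011 tilt [-0.001  0.   ]
[-0.531, -0.004, 0.005, 0.0, 0.0, 0.0]
```

View pics/t6.png

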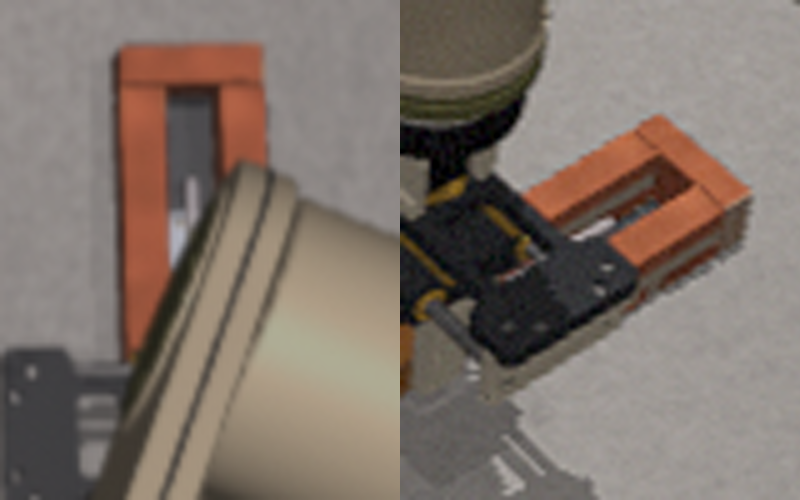

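The tip sits behind the boat with no contact force. Next I draw it out slowly.

Request:
arm_command([
  [0,0,0.005,0,0,0],
  [-0.05,0,0.005,0,0,0],
  [-0.11,0,0.005,0,0,0],
  [-0.17,0,0.005,0,0,0],
  [-0.23,0,0.005,0,0,0],
])

```text
t: 30.12
tool_pos: [0.4594, -0.1726, 0.1941]
orientation: [3.142, -0.017, -0.0]
force: [0.1, -0.7, -0.8]
opening: 0.0173
gripper_force: 30.0
```

Request:
arm_command([
  [-0.06,0,0,0,0,0],
  [-0.12,0,0,0,0,0],
  [-0.18,0,0,0,0,0],
  [-0.24,0,0,0,0,0],
  [-0.3,0,0,0,0,0],
])

```text
t: 30.75
tool_pos: [0.3997, -0.172, 0.1941]
orientation: [3.142, -0.017, 0.0]
force: [0.2, -0.0, -0.3]
opening: 0.0179
gripper_force: 30.0
```

Request:
arm_command([
  [-0.04,0,0,0,0,0],
  [-0.06,0,0,0,0,0],
  [-0.07,0,0,0,0,0],
  [-0.07,0,0,0,0,0],
  [-0.07,0,0,0,0,0],
])

```text
t: 31.38
tool_pos: [0.3866, -0.1718, 0.1942]
orientation: [-3.142, 0.017, -0.0]
force: [0.3, -0.5, -0.2]
opening: 0.0174
gripper_force: 30.0
```

```bash
python3 nx.py .39 -.1711 .0265 -.012;python3 -c "
from h import *
c=snap('top');a=cv2.resize(c['image'][200:320,360:440],None,fx=5,fy=5,interpolation=2)
c=snap('side');b=cv2.resize(c['image'][230:350,320:400],None,fx=5,fy=5,interpolation=2)
cv2.imwrite('pics/t7.png',np.hstack([a,b])[:,:,::-1])"
```

```text
t 31.38 at [ 0.3866 -0.1718  0.0272] -0.011 tilt [0. 0.]
[0.017, -0.004, 0.003, 0.0, 0.0, 0.0]
```

View pics/t7.png

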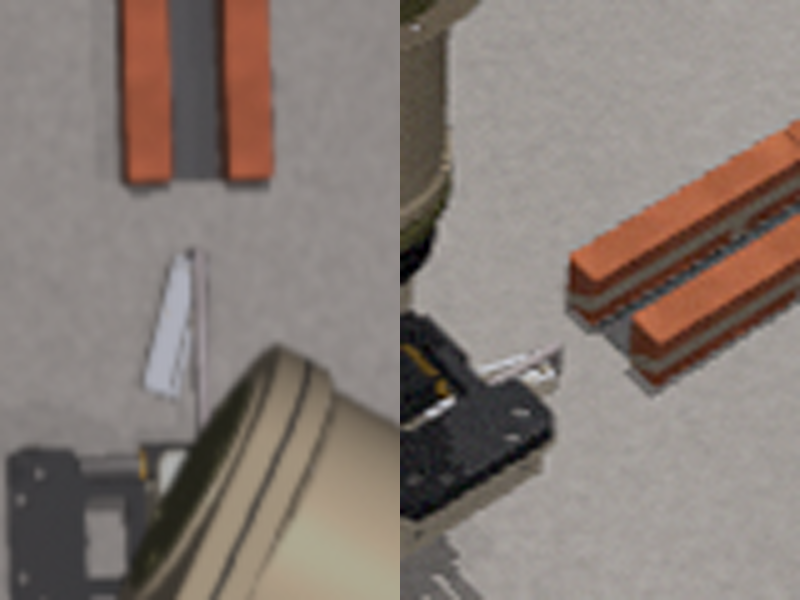

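The boat is out of the trough, slightly yawed (ends near (185,250) and (162,392) in the top crop, the trough mouth at row 183). Next the hook is lifted away and returned to its original spot.

Request:
arm_command([
  [0,0,-0.1,0,0,0],
  [0,0,-0.2,0,0,0],
  [0,0,-0.3,0,0,0],
  [0,0,-0.3,0,0,0],
  [0,0,-0.3,0,0,0],
])

```text
t: 32.1
tool_pos: [0.3863, -0.1717, 0.2534]
orientation: [-3.141, 0.017, 0.001]
force: [0.1, 0.7, -1.1]
opening: 0.0176
gripper_force: 30.0
```

```bash
python3 nx.py .430 .0069 .09 .068
```

```text
t 32.1 at [ 0.3863 -0.1717  0.0864] -0.011 tilt [-0.001  0.   ]
[0.209, -0.895, -0.018, 0.0, 0.0, -0.025]
```

Request:
arm_command([
  [0.04,-0.15,0,0,0,-0.005],
  [0.08,-0.35,0,0,0,-0.01],
  [0.13,-0.57,0,0,0,-0.015],
  [0.18,-0.78,0,0,0,-0.02],
  [0.209,-0.895,0,0,0,-0.025],
])

```text
t: 32.72
tool_pos: [0.4298, 0.0086, 0.2528]
orientation: [-3.139, -0.109, 0.003]
force: [0.4, -0.9, 0.1]
opening: 0.0178
gripper_force: 30.0
```

Request:
arm_command([
  [0,0,0,0,0,0],
  [0,0,0.07,0,0,0],
  [0,0,0.14,0,0,0],
  [0,0,0.21,0,0,0],
  [0,0,0.24,0,0,0],
])

```text
t: 33.35
tool_pos: [0.4294, 0.0063, 0.2044]
orientation: [-3.14, -0.105, 0.004]
force: [-0.5, 0.3, -0.3]
opening: 0.0175
gripper_force: 30.0
```

```bash
python3 nx.py .430 .0069 .0257 .068; python3 - <<'E'
from h import *
c=snap('top');im=c['image'];h=cv2.cvtColor(im,cv2.COLOR_RGB2HSV)
m=cv2.inRange(h,(0,0,155),(179,60,255));M=np.zeros_like(m);M[240:300,375:415]=m[240:300,375:415]
k=max(cv2.findContours(M,cv2.RETR_EXTERNAL,2)[0],key=cv2.contourArea);r=cv2.minAreaRect(k)
print(r,ray(c,*r[0],.011));b=np.array([ray(c,*q,.011)[:2] for q in cv2.boxPoints(r)]);print(b.round(4).tolist())
e=max((b[1]-b[0],b[2]-b[1]),key=np.linalg.norm);print(np.arctan(e[1]/e[0]),np.linalg.norm(e))
E
```

```text
t 33.35 at [0.4294 0.0063 0.0374] 0.067 tilt [-0.002  0.   ]
[0.003, -0.003, 0.059, 0.0, 0.0, -0.0]
((394.7648010253906, 265.4411926269531), (7.033532619476318, 26.678918838500977), 14.03624439239502) [ 0.46754921 -0.16328621  0.011     ]
[[0.4413, -0.1476], [0.4981, -0.164], [0.4938, -0.179], [0.4371, -0.1625]]
-0.28131892578750883 0.05907600434465961
```

Request:
arm_command([
  [0,0,0.02,0,0,0],
  [0,0,0.04,0,0,0],
  [0,0,0.055,0,0,0],
  [0,0,0.055,0,0,0],
  [0,0,0.055,0,0,0],
])

```text
t: 34.02
tool_pos: [0.4303, 0.0067, 0.1953]
orientation: [3.14, 0.106, 0.0]
force: [0.4, -0.3, -0.8]
opening: 0.0177
gripper_force: 30.0
```

Request:
arm_command([
  [0,0,0,0,0,0],
  [0,0,0,0,0,0],
  [0,0,0,0,0,0],
  [0,0,0,0,0,0],
  [0,0,0,0,0,0],
])

```text
t: 34.65
tool_pos: [0.4302, 0.0067, 0.1951]
orientation: [3.14, 0.106, -0.0]
force: [0.4, 0.2, -1.1]
opening: 0.0178
gripper_force: 30.0
```

```bash
python3 nx.py .430 .0069 .0254 .068
```

```text
t 34.65 at [0.4302 0.0067 0.0281] 0.068 tilt [-0. -0.]
[-0.001, -0.001, 0.014, 0.0, 0.0, -0.0]
```

Request:
arm_command([
  [0,0,0.005,0,0,0],
  [0,0,0.01,0,0,0],
  [0,0,0.014,0,0,0],
  [0,0,0.014,0,0,0],
  [0,0,0.014,0,0,0],
])

```text
t: 35.28
tool_pos: [0.4302, 0.0067, 0.1924]
orientation: [3.14, 0.106, 0.0]
force: [0.1, 1.1, -0.5]
opening: 0.0178
gripper_force: 30.0
```

Request:
arm_command([
  [0,0,0,0,0,0],
  [0,0,0,0,0,0],
  [0,0,0,0,0,0],
  [0,0,0,0,0,0],
  [0,0,0,0,0,0],
], fingers=0.1)

```text
t: 35.9
tool_pos: [0.4302, 0.0067, 0.1923]
orientation: [3.14, 0.106, 0.0]
force: [0.4, 0.4, -0.7]
opening: 0.0416
gripper_force: 0.0
```

Request:
arm_command([
  [0,0,-0.1,0,0,0],
  [0,0,-0.2,0,0,0],
  [0,0,-0.3,0,0,0],
  [0,0,-0.3,0,0,0],
  [0,0,-0.3,0,0,0],
])

```text
t: 36.52
tool_pos: [0.4299, 0.0067, 0.2516]
orientation: [-3.14, -0.106, 0.001]
force: [-1.0, 0.6, 0.2]
opening: 0.0419
gripper_force: 0.0
```

```bash
python3 nx.py .4675 -.1633 .08 -.25
```

```text
t 36.52 at [0.4299 0.0067 0.0846] 0.068 tilt [-0.001  0.   ]
[0.13, 0.861, 0.023, 0.0, 0.0, 0.101]
```

Request:
arm_command([
  [0.02,0.15,0,0,0,0.02],
  [0.05,0.35,0,0,0,0.04],
  [0.09,0.57,0,0,0,0.06],
  [0.11,0.75,0,0,0,0.08],
  [0.13,0.861,0,0,0,0.101],
])

```text
t: 37.15
tool_pos: [0.4675, -0.1647, 0.2511]
orientation: [-3.116, 0.398, 0.003]
force: [-0.9, 0.2, 0.1]
opening: 0.0419
gripper_force: 0.0
```

Request:
arm_command([
  [0,0,0,0,0,0],
  [0,0,0,0,0,0],
  [0,0,0.05,0,0,0],
  [0,0,0.1,0,0,0],
  [0,0,0.1,0,0,0],
])

```text
t: 37.78
tool_pos: [0.4671, -0.1626, 0.2308]
orientation: [-3.116, 0.39, 0.004]
force: [0.3, -0.3, 0.2]
opening: 0.0416
gripper_force: 0.0
```

```bash
python3 nx.py .4675 -.1633 .022 -.25;python3 -c "
from h import *
c=snap('top');a=cv2.resize(c['image'][230:310,360:440],None,fx=5,fy=5,interpolation=2)
c=snap('side');b=cv2.resize(c['image'][250:330,310:390],None,fx=5,fy=5,interpolation=2)
cv2.imwrite('pics/t8.png',np.hstack([a,b])[:,:,::-1])"
```

```text
t 37.77 at [ 0.4671 -0.1626  0.0638] -0.249 tilt [-0.002  0.001]
[0.003, 0.003, 0.209, 0.0, 0.0, 0.0]
```

View pics/t8.png

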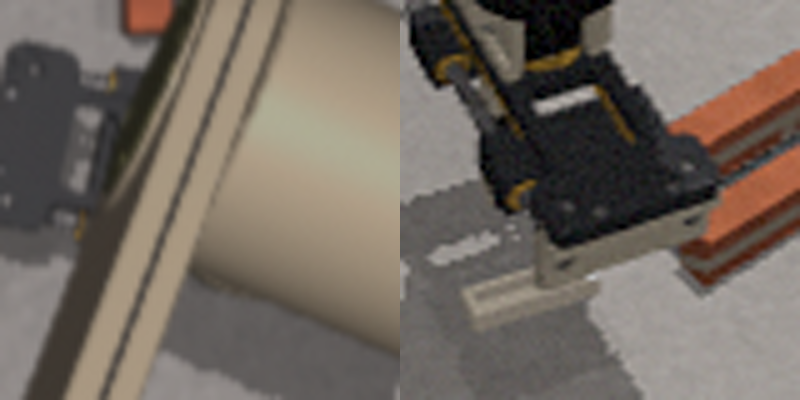

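The boat's near end at side crop (472,300) lies along the finger plane, aligned with the gripper. Next I descend, grip gently and lift.

Request:
arm_command([
  [0,0.003,0.06,0,0,0],
  [0,0.003,0.12,0,0,0],
  [0,0.003,0.18,0,0,0],
  [0,0.003,0.21,0,0,0],
  [0,0.003,0.21,0,0,0],
])

```text
t: 38.5
tool_pos: [0.4673, -0.1638, 0.1895]
orientation: [-3.117, 0.391, 0.002]
force: [0.3, 0.5, -0.3]
opening: 0.042
gripper_force: 0.0
```

```bash
python3 nx.py .4675 -.1633 .022 -.25
```

```text
t 38.5 at [ 0.4673 -0.1638  0.0225] -0.25 tilt [-0.001  0.001]
[0.0, -0.003, 0.003, 0.0, 0.0, 0.0]
```

Request:
arm_command([
  [0,0,0,0,0,0],
  [0,0,0,0,0,0],
  [0,0,0,0,0,0],
  [0,0,0,0,0,0],
  [0,0,0,0,0,0],
], fingers=1, force=12)

```text
t: 39.12
tool_pos: [0.4678, -0.164, 0.1907]
orientation: [3.117, -0.391, 0.001]
force: [-0.8, 0.4, 4.4]
opening: 0.0157
gripper_force: 12.0
```

Request:
arm_command([
  [0,0,-0.1,0,0,0],
  [0,0,-0.25,0,0,0],
  [0,0,-0.4,0,0,0],
  [0,0,-0.5,0,0,0],
  [0,0,-0.5,0,0,0],
])

```text
t: 39.75
tool_pos: [0.4683, -0.1643, 0.292]
orientation: [3.116, -0.391, 0.005]
force: [-0.7, -0.9, 0.0]
opening: 0.0158
gripper_force: 12.0
```

```bash
python3 nx.py .5402 .1782 .1225 1.54
```

```text
t 39.75 at [ 0.4683 -0.1643  0.125 ] -0.25 tilt [ 0.003 -0.002]
[-0.075, -1.748, 0.012, 0.0, 0.0, -0.57]
```

Request:
arm_command([
  [-0.01,-0.15,0,0,0,-0.05],
  [-0.02,-0.35,0,0,0,-0.1],
  [-0.03,-0.55,0,0,0,-0.15],
  [-0.035,-0.7,0,0,0,-0.2],
  [-0.04,-0.85,0,0,0,-0.25],
])

```text
t: 40.38
tool_pos: [0.5014, 0.0039, 0.2886]
orientation: [-3.027, -0.839, 0.003]
force: [0.4, -0.3, -0.9]
opening: 0.0156
gripper_force: 12.0
```

```bash
python3 nx.py .5402 .1782 .1225 1.54
```

```text
t 40.38 at [0.5014 0.0039 0.1216] 0.541 tilt [-0.002  0.   ]
[0.615, -0.647, -0.005, 0.0, 0.0, -0.318]
```

Request:
arm_command([
  [0.12,-0.13,0,0,0,-0.05],
  [0.25,-0.26,0,0,0,-0.11],
  [0.38,-0.4,0,0,0,-0.16],
  [0.5,-0.53,0,0,0,-0.22],
  [0.6,-0.64,0,0,0,-0.27],
])

```text
t: 41.0
tool_pos: [0.5393, 0.1753, 0.2883]
orientation: [-2.412, -2.011, 0.003]
force: [-0.1, -0.5, -1.3]
opening: 0.0156
gripper_force: 12.0
```

Request:
arm_command([
  [0,0,0,0,0,-0.04],
  [0,0,0,0,0,-0.048],
  [0,0,0,0,0,-0.048],
  [0,0,0,0,0,-0.048],
  [0,0,0,0,0,-0.048],
])

```text
t: 41.62
tool_pos: [0.5398, 0.1738, 0.2904]
orientation: [2.263, 2.179, 0.0]
force: [-0.2, 0.7, -0.1]
opening: 0.0158
gripper_force: 12.0
```

```bash
python3 nx.py .5402 .1782 .048 1.54;python3 -c "
from h import *
c=snap('top');a=cv2.resize(c['image'][180:280,190:290],None,fx=4,fy=4,interpolation=2)
c=snap('side');b=cv2.resize(c['image'][150:250,220:320],None,fx=4,fy=4,interpolation=2)
cv2.imwrite('pics/t9.png',np.hstack([a,b])[:,:,::-1])"
```

```text
t 41.62 at [0.5398 0.1738 0.1234] 1.533 tilt [0. 0.]
[0.022, 0.001, 0.377, 0.0, 0.0, -0.002]
```

View pics/t9.png

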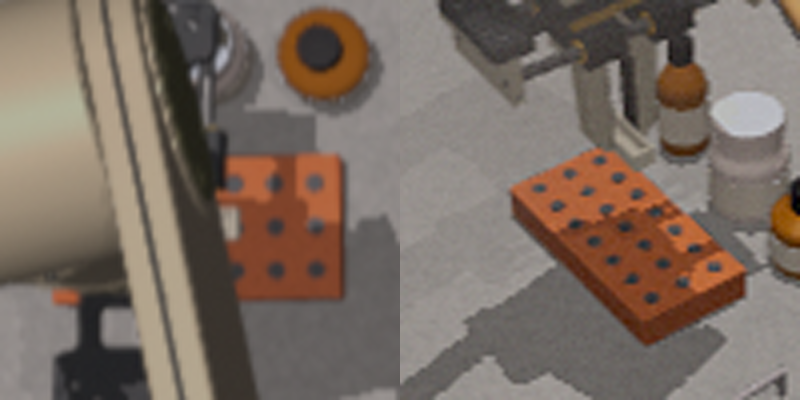

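The boat hangs level in the fingers over the brick, along its length, and all three row items stand upright. Next I lower it.

Request:
arm_command([
  [0.02,0,0.08,0,0,0],
  [0.02,0,0.16,0,0,0],
  [0.02,0,0.25,0,0,0],
  [0.02,0,0.33,0,0,0],
  [0.02,0,0.35,0,0,0],
])

```text
t: 42.35
tool_pos: [0.5391, 0.1779, 0.2181]
orientation: [-2.26, -2.18, 0.004]
force: [0.0, -0.5, -0.9]
opening: 0.0161
gripper_force: 12.0
```

Request:
arm_command([
  [0,0,0,0,0,0],
  [0,0,0.01,0,0,0],
  [0,0,0.015,0,0,0],
  [0,0,0.015,0,0,0],
  [0,0,0.015,0,0,0],
])

```text
t: 42.98
tool_pos: [0.5399, 0.1781, 0.2176]
orientation: [2.261, 2.181, 0.0]
force: [0.4, 1.0, 0.2]
opening: 0.016
gripper_force: 12.0
```

```bash
python3 nx.py .5402 .1782 .0475 1.54
```

```text
t 42.98 at [0.5399 0.1781 0.0506] 1.535 tilt [0. 0.]
[0.0, 0.001, 0.015, 0.0, 0.0, -0.002]
```

Request:
arm_command([
  [0,0,0.005,0,0,0],
  [0,0,0.01,0,0,0],
  [0,0,0.015,0,0,0],
  [0,0,0.015,0,0,0],
  [0,0,0.015,0,0,0],
])

```text
t: 43.6
tool_pos: [0.5399, 0.1781, 0.2147]
orientation: [2.261, 2.181, -0.0]
force: [-3.3, -0.8, 5.4]
opening: 0.0158
gripper_force: 12.0
```

Request:
arm_command([
  [0,0,0,0,0,0],
  [0,0,0,0,0,0],
  [0,0,0,0,0,0],
  [0,0,0,0,0,0],
  [0,0,0,0,0,0],
], fingers=0.3)

```text
t: 44.22
tool_pos: [0.5399, 0.1781, 0.2143]
orientation: [-2.261, -2.181, 0.0]
force: [-0.7, 0.3, -0.1]
opening: 0.0323
gripper_force: 0.0
```

Request:
arm_command([
  [0,0,-0.1,0,0,0],
  [0,0,-0.25,0,0,0],
  [0,0,-0.45,0,0,0],
  [0,0,-0.65,0,0,0],
  [0,0,-0.8,0,0,0],
])

```text
t: 44.85
tool_pos: [0.54, 0.1781, 0.3784]
orientation: [2.26, 2.18, 0.005]
force: [-0.3, -0.5, -0.9]
opening: 0.0324
gripper_force: 0.0
```

Request:
arm_command([
  [0.2,-0.1,0,0,0,0],
  [0.4,-0.3,0,0,0,0],
  [0.6,-0.5,0,0,0,0],
  [0.8,-0.6,0,0,0,0],
  [1,-0.6,0,0,0,0],
])

```text
t: 45.48
tool_pos: [0.4257, 0.3838, 0.3767]
orientation: [2.26, 2.182, 0.004]
force: [1.1, -0.7, 0.3]
opening: 0.0325
gripper_force: 0.0
```

Request:
arm_command([
  [0.2,-0.1,0,0,0,0],
  [0.4,-0.2,0,0,0,0],
  [0.5,-0.25,0,0,0,0],
  [0.5,-0.25,0,0,0,0],
  [0.5,-0.25,0,0,0,0],
])

```text
t: 46.1
tool_pos: [0.3814, 0.4832, 0.3748]
orientation: [2.261, 2.18, 0.0]
force: [0.3, 0.1, -2.0]
opening: 0.0328
gripper_force: 0.0
```

```bash
python3 -c "
from h import *
c=snap('top');a=cv2.resize(c['image'][160:310,170:340],None,fx=3,fy=3,interpolation=2)[:, :400]
np.save('T.npy',c['image'])
c=snap('side');b=cv2.resize(c['image'][150:300,220:353],None,fx=3,fy=3,interpolation=2)[:,:399]
cv2.imwrite('pics/f.png',np.hstack([cv2.resize(a,(400,450)),b])[:,:,::-1])
for z in(.06,):pass
"
```

```text
(no output)
```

View pics/f.png

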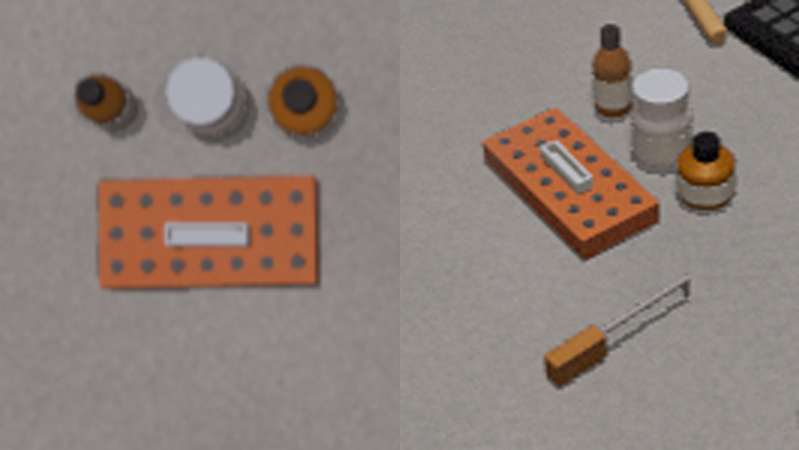

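All items are standing. In the crop the brick's middle hole is near (207,233) and the boat spans (165–247, 235). The tall cap is at (90,92), the jar lid at (200,91) and the short cap at (299,96). Checking against the brick frame:

```bash
python3 - <<'E'
from h import *
c=snap('top')
P=lambda a,b,z:ray(c,170+(a+.5)/3-.5,160+(b+.5)/3-.5,z)[:2]
h=[P(*q,.024) for q in((116,201),(116,265),(297,197),(298,262))]
o=np.mean(h,0);yv=(h[0]+h[1]-h[2]-h[3]);yv/=np.linalg.norm(yv);xv=np.array([yv[1],-yv[0]])
print('brick',o.round(4),yv.round(3))
for n,a,b,z in(('tallcap',90,92,.088),('jar',200,91,.074),('shortcap',299,96,.06),('shortbody',302,100,.025),('boat',206,234.5,.035)):
    d=P(a,b,z)-o;print(n,(d@xv).round(4),(d@yv).round(4))
E
```

```text
brick [0.5407 0.1791] [0.011 1.   ]
tallcap 0.0944 0.07
jar 0.0958 -0.0044
shortcap 0.093 -0.0728
shortbody 0.0953 -0.0713
boat -0.0031 -0.0012
```

```bash
python3 -c "
from plant import *
print(close_job())"
```

```text
the job is handed in; nothing more can be done
None
```

I handed the job in at about 46 s of the 144 s allowed; the hand-in gave no verdict. By my last pictures the boat lies on the middle of the brick, the row is within about 5 mm of its places, the hook stands on the bench, and the beaker was never touched.

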